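Hold a cover leaf to its flap so the hinge pin can go in

TASK

The cover of the small steel holder has been off for washing and has to be hinged to the holder's front flap again. Push the hanging front flap up until it is fully shut, then take the loose cover by its rib and bring its single knuckle down between the two knuckles on the flap's top edge, the cover level and reaching back over the holder, so that the three bores line up for the 8 mm pin. Finish while holding the cover still in that place with the gripper, its weight not resting on the flap or the holder, and leave the timer, marker and thermometer where they are.

Things in the scene. Friction and masses are not known exactly. Their poses are not given: they have to be found in the camera images.
- holder: fixed low steel box, open at the top, 150 mm deep (x) x 200 wide (y); side and back walls end 73 mm above the worktop; a stack of foil cups in it, top at 61 mm. Origin on the worktop under the middle of its front edge, straight below the flap's hinge line; x points back into the box (away from the robot at yaw 0), y to its left, z up
- flap (a joint): holder's front flap, hinged along its bottom edge; steel plate 8 mm thick, 198 wide, rising 88 mm from the hinge line. 0 rad = shut, upright against its stop; grows as the top swings down towards the robot (holder's -x). It starts open between 0.55 and 1.0 rad. The hinge is stiff (about 0.35 N m): the flap stays where it is left
- flap_hinge (a point): middle of the flap's hinge line, 20 mm above the worktop; the line runs along the holder's y
- flap_bar (a point): on the axis of the flap's side bar, to be gripped from above: a round 12 mm bar parallel to the hinge, standing out from the flap's right edge (holder's -y) from 100 to 162 mm off the flap's middle, with a 17 mm ball end. This point: 135 mm off the middle, 85 mm from the hinge line, moving with the flap. The bar may turn between the fingers
- flap_axis (a point): middle of the flap's knuckle axis, 113 mm from the hinge line (133 mm above the worktop when shut), moving with the flap; y along the axis. Two tubes, outer diameter 26, bore 14 mm, lie 24 to 64 mm left and right of it: gap 48 mm, in which the flap's plate ends 25 mm below the axis. The 8 mm pin is parked in the left tube, its head out to 112 mm
- cover: loose cover leaf lying flat, about 0.25 kg: steel plate 5 mm thick, 110 (x) x 170 mm (y), x = -44 to +66 mm, one knuckle in front. Origin on its underside below the middle of the grip rib; x points away from the knuckle, z up. Grip rib: upright black bar along y, 12 mm thick (x), 64 long (y), up to 45 mm above the underside; its 26 x 76 mm foot reaches 7.5 mm
- cover_bore (a point): middle of the bore of the cover's knuckle: a tube along the cover's y, 40 mm long (y = -20 to 20 mm), 26 mm outer diameter, 14 mm bore. The point lies 62 mm in front of the cover's origin (x = -62 mm) and 13 mm above the underside
- kitchen_timer: wind-up timer, 62 mm wide, 42 mm high, a bystander; origin at its underside
- marker: marker pen lying down, 16 mm thick, 131 mm long, a bystander
- probe: probe thermometer lying down, 19 mm thick, 220 mm long, a bystander

How it is judged:
On the way:
1. the front flap is pushed up and shut (value of joint flap below 0.05 rad), for 0.2 s.
At the end, for the whole second after the job is handed in: Flap under 0.06 rad; cover bore within 3.5 mm of the flap's knuckle axis fore-and-aft and in height, 5 mm along it, axes parallel to 0.08 rad; cover level to 0.12 rad, reaching back, still, held by the fingers (over 3 N), under 1 N between it and flap or holder (value of joint flap below 0.06 rad and x of cover_bore in the frame of flap_axis between -0.0035 and 0.0035 m and z of cover_bore in the frame of flap_axis between -0.0035 and 0.0035 m and y of cover_bore in the frame of flap_axis between -0.005 and 0.005 m and angle between the y axis of cover and the y axis of flap_axis, either way round below 0.08 rad and x of cover in the frame of flap_axis above 0.04 m and angle between cover's own z axis and vertical below 0.12 rad and contact force between the fingers and cover above 3 N and contact force between cover and holder below 1 N and linear speed of cover below 0.02 m/s); the arm keeps its last pose, push and grip.
It fails at once if the timer, marker or thermometer is shifted by more than 30 mm (distance of any of kitchen_timer, marker, probe from where it was at the start of the episode above 0.03 m).
It also fails if it takes over 45 s, if anything falls off the work surface, if the arm or the gripper's body presses on something with over 40 N, if the wrist force passes 120 N, or if a joint passes its speed limit or range.

ROBOT

A 7-joint arm with a two-finger parallel gripper is mounted at the origin on a cart in front of the work surface, level with it; the furniture and walls round the work are solid. World frame = base frame: x ahead of the robot, y to its left, z up, the work surface at z = 0. Lengths are in m, angles in rad, forces in N, time in s.
With the tool pointing down it reaches from about 0.4 to 0.85 m from the base axis. Payload 10.4 kg.
Tool frame: the origin (TCP) lies on the centre line of the jaws, within the pads' length; the fingertips stand 11 mm ahead of it and the grasp point (between the pads) lies 8 mm behind it (tip_reach is the distance from the TCP to the fingertips, in m); z points along the fingers, y is the line along which they close (so a half turn about z gives the same grasp; the last joint's range is limited). The gripper opens to 85 mm and grips with 20 to 120 N. Pads are 22 mm wide; open, the fingers measure 114 mm over their backs; the gripper's body (76 mm by 85 mm) begins 54 mm behind the grasp point. The pads swing forward as they close: fully open they stand 13 mm farther back than shut.
Start: joints at [1.22, 0.332, -0.065, 1.46, 0.022, 1.35, -0.088], TCP at [0.201, -0.592, 0.212] pointing down, gripper open.
Joint ranges: [-2.6, 2.6], [-0.5, 2.12], [-1.47, 1.34], [0.16, 2.42], [-1.27, 4.41], [0.06, 2.06], [-2.6, 2.6]. Speed limits (rad/s): [2.22, 2.22, 2.79, 2.79, 3.14, 3.14, 3.14].

INTERFACE

Orientations are given as a unit quaternion [x, y, z, w].
In Python, from workcell import get_obs, camera, hand_in, tip_reach gives the robot as it stands. The module is installed in compiled form; this text tells all that it offers.
- The arm moves only by the tool move_arm, never from a script. Its argument "plan" is a list of rows, each an object with "delta_pos": the shift along the tool's x, y, z in fractions of the full range, 1 being 1 m, a list of three; "turn": the turn, a rotation vector about the tool's x, y, z in normalised numbers (1 is 2 rad), a list of three; "fingers": the closure, from 0 (fully open) to 1 (shut). A call has 1 to 12 rows; each row is the pose to reach, as a shift and turn from the pose commanded when the call began, along the tool's axes at that moment; what a row does not reach only later rows make up. A row lasts 1/8 s, in which the tool goes at most 62.5 mm and 10.7 degrees, less where a joint would pass 70% of its speed; a pose out of reach is approached as far as the arm can. Shift and turn numbers lie between -1 and 1, and a call with a number outside is refused. A call with a gripper value outside its range is refused whole. The fingers move at their own pace and stop on an object; "force" is the grip in N (left out, the last holds). Time passes only in rows, so rows that repeat a pose let the fingers close. It gives the time, the measured TCP pose, the force, the opening and the grip force at its end, in the units of the state.
- get_obs(): the state, without advancing time (a new reading comes with each control period).
- camera(name): name is "side" or "top"; returns a dict with "color" (480x640x3 uint8, red, green, blue), "range_z" (480x640 float32, m along the optical axis (not along the pixel's ray), 0 where there is no reading), "fx", "fy", "cx", "cy" (pixels), "R" (3x3) and "t" (3): a world point X has camera coordinates R X + t. Camera axes: x right, y down, z forward; pixel columns grow to the right and rows downward; lengths in m; the calibration is good to about 2 mm. A picture is of the moment at which its call begins.
- hand_in(): hands the job in; it is judged then, once.
The state is a dict: "clock": time; "joint_pos": joint angles; "joint_velocities": joint speeds; "tau": joint torques, N m; "position": TCP position; "ee_rot": TCP orientation; "ft_force": force on the tool from outside, world axes, zero at the start; "torque": the same for the moment, N m; "grip_width": opening from 0.0 (shut) to 1.0 (fully open); "grasp_force": force on a finger pad.
Only numpy, scipy, OpenCV 4.12 (cv2) and the standard library are available. Lean on these libraries where they do the work, as an engineer would, in place of code of your own. Each camera call takes 0.05 s, during which the arm holds its last target. There are 200 camera calls.

## Working session

There is one attempt and no reset: what is moved stays moved. The work goes in short steps, Python scripts to look and compute and a tool call to move; the robot and the scene stay as the last step left them, time stands still between calls to the robot, and variables do not carry over. Pictures are saved under pics/ and viewed, at most 10 in all, crops included, and the job is handed in when it is done.

Besides the shell and the picture viewer there is one more tool, called as a command line: name --argument value ..., lists and objects as JSON in quotes. move_arm: Moves the arm, as the interface text tells. Its arguments: {"type":"object","properties":{"plan":{"type":"array","items":{"type":"object","properties":{"delta_pos":{"type":"array","items":{"type":"number"}},"turn":{"type":"array","items":{"type":"number"}},"fingers":{"type":"number"}}}},"force":{"type":"number"}},"required":["plan"]}

```bash
mkdir -p pics
cat > h.py <<'E'
import numpy as np, cv2
from workcell import get_obs, camera, hand_in, tip_reach
from scipy.spatial.transform import Rotation as Rot
def snap(n,f):
    c=camera(n); np.savez(''+f+'.npz',**c); cv2.imwrite('pics/'+f+'.png',c['color'][:,:,::-1]); return c
def load(f): return dict(np.load(''+f+'.npz'))
def cloud(c):
    v,u=np.mgrid[0:480,0:640]; z=c['range_z']
    P=np.stack([(u-c['cx'])/c['fx']*z,(v-c['cy'])/c['fy']*z,z],-1)
    W=(P-c['t'])@c['R']; W[z==0]=np.nan; return W
def tool(o=None):
    o=o or get_obs(); return np.array(o['position']),Rot.from_quat(o['ee_rot'])
E
python3 - <<'E'
from h import *
o=get_obs();print({k:np.round(v,3) for k,v in o.items()},tip_reach)
for n in('side','top'):
    c=snap(n,n+'0');print(n,np.round(-c['R'].T@c['t'],3),np.round(c['R'],2).tolist(),c['fx'])
E
```

```text
{'clock': np.float64(0.0), 'joint_pos': array([ 1.22 ,  0.333, -0.065,  1.461,  0.022,  1.35 , -0.089]), 'joint_velocities': array([ 0.   , -0.001, -0.001,  0.002,  0.   , -0.   , -0.   ]), 'tau': array([ 1.0000e-03, -6.2545e+01,  5.0000e-02, -3.9160e+01,  1.6000e-02,
        1.0000e-02,  0.0000e+00]), 'position': array([ 0.201, -0.591,  0.212]), 'ee_rot': array([ 0.987,  0.163, -0.   , -0.001]), 'ft_force': array([-0.872,  0.598,  1.023]), 'torque': array([-0.018, -0.004,  0.045]), 'grasp_force': np.float64(0.0), 'grip_width': np.float64(1.0)} 0.011
side [ 0.499 -0.915  0.68 ] [[1.0, -0.0, -0.01], [-0.01, -0.55, -0.84], [-0.0, 0.84, -0.55]] 572.5424213912192
top [ 0.43  -0.053  1.35 ] [[0.03, -1.0, 0.0], [-1.0, -0.03, -0.04], [0.04, -0.0, -1.0]] 553.7342227187304
```

View pics/top0.png

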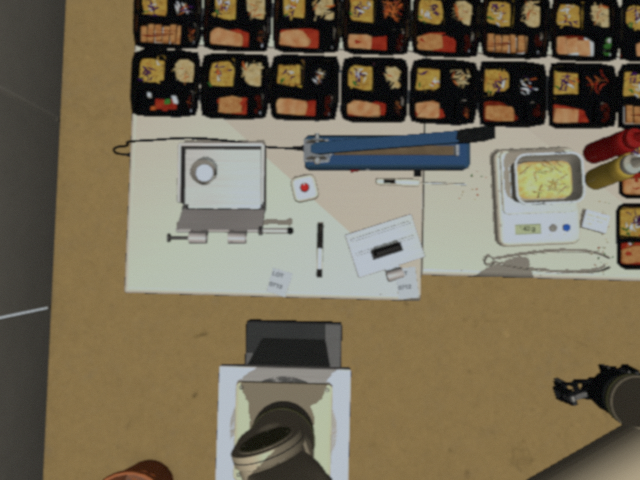

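View pics/side0.png

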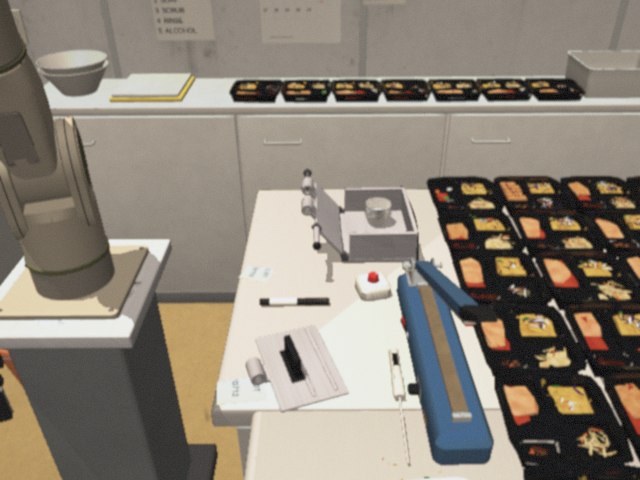

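The top view shows the holder at about (222,175), with its flap hanging towards the robot, knuckles at rows 235-240 and the side bar at (277,230). The cover is at (385,247), its knuckle at (398,272). The timer is at (304,188), the marker at (320,250) and the probe at (400,182). Next I'll enlarge the holder and cover.

Run:
```python
from h import *
c=load('top0');W=cloud(c)
im=c['color'][:,:,::-1]
a=cv2.resize(im[135:250,155:305],None,fx=5,fy=5,interpolation=cv2.INTER_CUBIC)
cv2.imwrite('pics/hold.png',a)
b=cv2.resize(im[205:290,340:430],None,fx=7,fy=7,interpolation=cv2.INTER_CUBIC)
cv2.imwrite('pics/cov.png',b)
# holder walls
def rect(m,name):
    m=m.astype(np.uint8); n,l,s,_=cv2.connectedComponentsWithStats(m)
    return 
sub=np.zeros((480,640),bool);sub[130:250,160:300]=1
m=sub&(abs(W[...,2]-.073)<.006)&(W[...,0]>.42)
p=W[m];print('walls',len(p),p.min(0),p.max(0),cv2.minAreaRect(p[:,:2].astype(np.float32)))
for v in range(205,246,3): print(v,[ (u,np.round(W[v,u],3).tolist()) for u in (190,197,215,236,245,275,290)])
sub[:]=0;sub[200:290,335:430]=1
for lo,hi in((.003,.012),(.015,.03),(.035,.06)):
    m=sub&(W[...,2]>lo)&(W[...,2]<hi);p=W[m];print(lo,len(p),np.round(p.mean(0),4),cv2.minAreaRect(p[:,:2].astype(np.float32)))
```

```text
walls 947 [0.47798296 0.05575857 0.06700229] [0.68066384 0.26106076 0.0788878 ] ((0.5784634947776794, 0.1575264036655426), (0.1991180032491684, 0.20142629742622375), 1.7308673858642578)
205 [(190, [0.535, 0.24, 0.011]), (197, [0.536, 0.224, 0.007]), (215, [0.537, 0.179, 0.015]), (236, [0.539, 0.13, 0.004]), (245, [0.539, 0.107, 0.011]), (275, [0.542, 0.035, 0.001]), (290, [0.543, -0.002, -0.002])]
208 [(190, [0.528, 0.241, 0.007]), (197, [0.528, 0.223, 0.012]), (215, [0.53, 0.18, 0.008]), (236, [0.531, 0.128, 0.016]), (245, [0.532, 0.106, 0.012]), (275, [0.535, 0.035, 0.0]), (290, [0.536, -0.002, -0.006])]
211 [(190, [0.519, 0.234, 0.037]), (197, [0.52, 0.218, 0.035]), (215, [0.521, 0.176, 0.031]), (236, [0.522, 0.126, 0.03]), (245, [0.522, 0.103, 0.039]), (275, [0.528, 0.035, -0.005]), (290, [0.528, -0.002, -0.0])]
214 [(190, [0.511, 0.232, 0.045]), (197, [0.512, 0.216, 0.043]), (215, [0.513, 0.173, 0.046]), (236, [0.515, 0.124, 0.04]), (245, [0.515, 0.103, 0.041]), (275, [0.52, 0.034, -0.0]), (290, [0.521, -0.002, -0.0])]
217 [(190, [0.504, 0.231, 0.048]), (197, [0.504, 0.213, 0.05
[... 1823 characters left out ...]
032, 0.002]), (290, [0.455, -0.005, 0.006])]
244 [(190, [0.441, 0.239, -0.002]), (197, [0.441, 0.222, 0.001]), (215, [0.443, 0.179, -0.003]), (236, [0.444, 0.127, 0.001]), (245, [0.445, 0.104, 0.005]), (275, [0.447, 0.032, -0.001]), (290, [0.448, -0.005, -0.002])]
0.003 2509 [ 0.4513 -0.2346  0.0056] ((0.4532591700553894, -0.22886425256729126), (0.2164735049009323, 0.22979633510112762), 1.6045888662338257)
0.015 179 [ 0.3864 -0.2581  0.0229] ((0.426575243473053, -0.24127411842346191), (0.12057202309370041, 0.058759063482284546), 18.505826950073242)
0.035 136 [ 0.4405 -0.2391  0.0437] ((0.4402962625026703, -0.23921144008636475), (0.012028809636831284, 0.06232833117246628), 19.375064849853516)
```

View pics/hold.png

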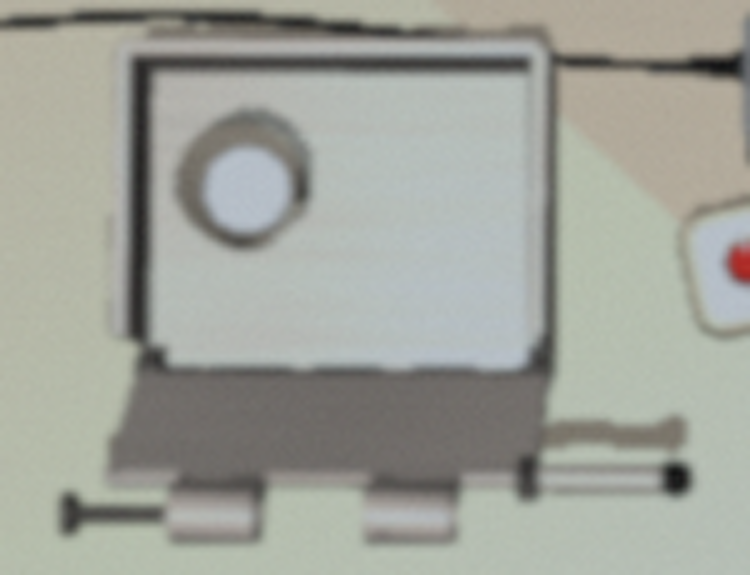

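View pics/cov.png

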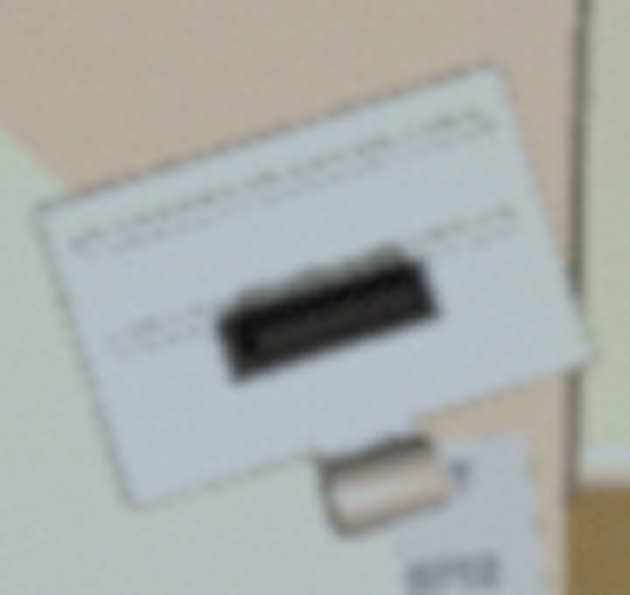

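The crops show tube ends at crop columns 168-258 and 365-455, and the bar running from 530 to 690 at row 480. The cover's rib runs from (225,350) to (435,290) in its crop, with the knuckle at (390,485). Next is the fit.

```bash
cat >> h.py <<'E'
def rib(c,box,zlo,zhi):
    W=cloud(c); m=np.zeros((480,640),bool);m[box[0]:box[1],box[2]:box[3]]=1
    m&=(W[...,2]>zlo)&(W[...,2]<zhi); return W[m]
E
python3 - <<'E'
from h import *
import sys
c=load('top0');W=cloud(c)
def reg(u0,v0,u1,v1,zl,zh):
    p=W[v0:v1,u0:u1].reshape(-1,3);return p[(p[:,2]>zl)&(p[:,2]<zh)]
def line(p):
    d=np.linalg.svd(p-p.mean(0))[2][0];return np.round(p.mean(0),4),np.round(np.degrees(np.arctan2(-d[0],d[1])%np.pi),2)
# back wall, left wall
p=reg(180,138,268,152,.066,.08);print('back',line(p),len(p),p.min(0),p.max(0))
p=reg(176,150,190,205,.066,.08);print('left',line(p),len(p),p[:,1].min(),p[:,1].max(),p[:,0].min())
p=reg(255,150,270,210,.066,.08);print('right',line(p),len(p),p[:,1].min(),p[:,1].max(),p[:,0].min())
for n,u in (('tubeL',(186,209)),('tubeR',(226,248))):
    p=reg(u[0],230,u[1],246,.1,.135);print(n,line(p),len(p),p.min(0).round(4),p.max(0).round(4),np.percentile(p[:,2],90))
p=reg(264,225,287,237,.07,.12);print('bar',line(p),len(p),p.min(0),p.max(0))
p=reg(190,211,255,226,.025,.09);A=np.c_[p[:,:2],np.ones(len(p))];s=np.linalg.lstsq(A,p[:,2],rcond=None)[0];print('flap plane',s,'ang',np.arctan2(1,np.hypot(*s[:2])))
p=reg(290,170,320,205,.01,.08);print('timer',p.min(0),p.max(0))
p=reg(312,218,328,280,.008,.03);print('marker',p.min(0),p.max(0))
# side view same
s=load('side0');W=cloud(s)
from numpy import array
p=W[185:262,270:345].reshape(-1,3);p=p[(p[:,2]>.09)&(p[:,0]<.50)&(p[:,0]>.4)];print('side tubes',len(p),p.min(0),p.max(0),line(p))
p=W[330:380,275:310].reshape(-1,3);q=p[(p[:,2]>.034)&(p[:,2]<.06)];print('side rib',q.mean(0),cv2.minAreaRect(q[:,:2].astype(np.float32)),q.min(0),q.max(0))
E
```

```text
back (array([0.6738, 0.1533, 0.0709]), np.float64(1.19)) 281 [0.65586602 0.05958178 0.06602269] [0.68066384 0.25605512 0.07775769]
left (array([0.6019, 0.2546, 0.0713]), np.float64(91.43)) 168 0.24958723525823232 0.26016945490372856 0.538650352334232
right (array([0.6001, 0.061 , 0.071 ]), np.float64(91.21)) 192 0.0560046813669678 0.06602791875160972 0.5423785170410876
tubeL (array([0.455 , 0.1982, 0.1148]), np.float64(2.23)) 234 [0.4422 0.178  0.1006] [0.4682 0.2263 0.1239] 0.12050716923421853
tubeR (array([0.4571, 0.1104, 0.1155]), np.float64(179.21)) 215 [0.4447 0.0906 0.1017] [0.4706 0.1308 0.1238] 0.12008595848922629
bar (array([0.4775, 0.0273, 0.0891]), np.float64(1.59)) 115 [0.47239689 0.00211802 0.08134231] [0.48298463 0.05285196 0.0954697 ]
flap plane [-1.21206281 -0.03029781  0.66987377] ang 0.6896703854085657
timer [ 0.55134518 -0.07015748  0.01008066] [ 0.62952526 -0.00539206  0.04483822]
marker [ 0.370001   -0.08479093  0.00800319] [ 0.50056732 -0.06990509  0.01987882]
side tubes 487 [ 0.44346996 -0.01511618  0.09000831] [0.4841647  0.21964379 0.12055616] (array([0.4633, 0.1176, 0.104 ]), np.float64(4.7))
side rib [ 0.44240587 -0.24450119  0.04254104] ((0.44163206219673157, -0.23979824781417847), (0.01229876559227705, 0.06576275825500488), 18.5554141998291) [ 0.42779268 -0.27180313  0.03413673] [ 0.4559943  -0.20816486  0.04747327]
```

```bash
cat >> h.py <<'E'
def to(*targets):
    """world targets (x,y,z,yaw of tool y axis), tool down -> deltas from current pose"""
    o=get_obs(); p,R=tool(o)
    print('clk %.2f'%o['clock'],'p',p.round(4),'F',np.round(o['ft_force'],1),'w %.3f g %.1f'%(o['grip_width'],o['grasp_force']),'yaw %.4f'%np.arctan2(*R.as_matrix()[[1,0],1]),'tilt',np.round(R.as_matrix()[:2,2],4))
    for x,y,z,a in targets:
        Y=np.array([np.cos(a),np.sin(a),0]);Z=np.array([0,0,-1.]);T=Rot.from_matrix(np.c_[np.cross(Y,Z),Y,Z])
        print((x,y,z,a),'d',np.round(R.inv().apply(np.array([x,y,z])-p),4).tolist(),'t',np.round((R.inv()*T).as_rotvec(),4).tolist())
E
python3 -c "
from h import *
to((.477,.02,.2,.022),(.477,.02,.08,.022))"
```

```text
clk 0.10 p [ 0.2011 -0.5914  0.2116] F [-0.7 -0.4  0.4] w 1.000 g 0.0 yaw -1.2430 tilt [-0.0005  0.0012]
(0.477, 0.02, 0.2, 0.022) d [0.458, -0.49, 0.0122] t [-0.0011, -0.0008, -1.265]
(0.477, 0.02, 0.08, 0.022) d [0.458, -0.4898, 0.1322] t [-0.0011, -0.0008, -1.265]
```

Careful with the scale: turns go in shares of 2 rad. That gives: -1.265 rad / 2 = -0.6325.

move_arm --plan '[{"delta_pos": [0.458,-0.49,0.012],"turn": [0,0,-0.6325],"fingers": 0.3},{"delta_pos": [0.458,-0.49,0.012],"turn": [0,0,-0.6325],"fingers": 0.3},{"delta_pos": [0.458,-0.49,0.012],"turn": [0,0,-0.6325],"fingers": 0.3},{"delta_pos": [0.458,-0.49,0.012],"turn": [0,0,-0.6325],"fingers": 0.3},{"delta_pos": [0.458,-0.49,0.012],"turn": [0,0,-0.6325],"fingers": 0.3},{"delta_pos": [0.458,-0.49,0.012],"turn": [0,0,-0.6325],"fingers": 0.3},{"delta_pos": [0.458,-0.49,0.012],"turn": [0,0,-0.6325],"fingers": 0.3},{"delta_pos": [0.458,-0.49,0.012],"turn": [0,0,-0.6325],"fingers": 0.3},{"delta_pos": [0.458,-0.49,0.012],"turn": [0,0,-0.6325],"fingers": 0.3},{"delta_pos": [0.458,-0.49,0.012],"turn": [0,0,-0.6325],"fingers": 0.3},{"delta_pos": [0.458,-0.49,0.012],"turn": [0,0,-0.6325],"fingers": 0.3},{"delta_pos": [0.458,-0.49,0.012],"turn": [0,0,-0.6325],"fingers": 0.3}]' --force 30

```text
clock: 1.6
position: [0.4775, 0.0235, 0.2001]
ee_rot: [0.697, 0.717, 0.001, -0.001]
ft_force: [0.9, -0.1, -0.0]
grip_width: 0.701
grasp_force: 0.0
```

```bash
python3 -c "
from h import *
to((.477,.02,.2,.022),(.477,.02,.08,.022))"
```

```text
clk 1.60 p [0.4775 0.0235 0.2001] F [ 0.9 -0.1 -0. ] w 0.701 g 0.0 yaw 0.0281 tilt [-0.0002  0.0017]
(0.477, 0.02, 0.2, 0.022) d [-0.0035, -0.0006, 0.0001] t [-0.0002, -0.0017, 0.0061]
(0.477, 0.02, 0.08, 0.022) d [-0.0037, -0.0005, 0.1201] t [-0.0002, -0.0017, 0.0061]
```

move_arm --plan '[{"delta_pos": [0,0,0.06],"turn": [0,0,0],"fingers": 0.3},{"delta_pos": [0,0,0.12],"turn": [0,0,0],"fingers": 0.3},{"delta_pos": [0,0,0.12],"turn": [0,0,0],"fingers": 0.3},{"delta_pos": [0,0,0.12],"turn": [0,0,0],"fingers": 1},{"delta_pos": [0,0,0.12],"turn": [0,0,0],"fingers": 1},{"delta_pos": [0,0,0.12],"turn": [0,0,0],"fingers": 1},{"delta_pos": [0,0,0.12],"turn": [0,0,0],"fingers": 1}]' --force 25

```text
clock: 2.48
position: [0.4776, 0.0195, 0.081]
ee_rot: [0.699, 0.715, 0.0, 0.001]
ft_force: [0.1, -0.1, -0.3]
grip_width: 0.0
grasp_force: 0.0
```

```bash
python3 -c "
from h import *
to((.477,.02,.08,.022))"
```

```text
clk 2.48 p [0.4776 0.0195 0.081 ] F [ 0.1 -0.1 -0.3] w 0.000 g 0.0 yaw 0.0219 tilt [ 0.0013 -0.0005]
(0.477, 0.02, 0.08, 0.022) d [0.0005, -0.0005, 0.001] t [0.0013, 0.0005, -0.0001]
```

Run:
```python
from h import *
t=snap('top','t1');s=snap('side','s1')
a=cv2.resize(t['color'][195:255,230:310,::-1],None,fx=5,fy=5,interpolation=cv2.INTER_CUBIC)
b=cv2.resize(s['color'][140:270,260:380,::-1],None,fx=4,fy=4,interpolation=cv2.INTER_CUBIC)[:500]
H=max(a.shape[0],b.shape[0]);o=np.zeros((H,a.shape[1]+b.shape[1],3),np.uint8)
o[:a.shape[0],:a.shape[1]]=a[:,:];o[:b.shape[0],a.shape[1]:]=b
o=o[:,:880]; o=cv2.resize(o,(792,int(H*.9)));cv2.imwrite('pics/g1.png',o)
for c in(t,s):
    p=np.array([.4774,.0203,.0856]);q=c['R']@p+c['t'];print(q[0]/q[2]*c['fx']+c['cx'],q[1]/q[2]*c['fy']+c['cy'])
```

```text
278.1529381256647 230.1888150753098
315.68391605138555 238.06948812735817
```

View pics/g1.png

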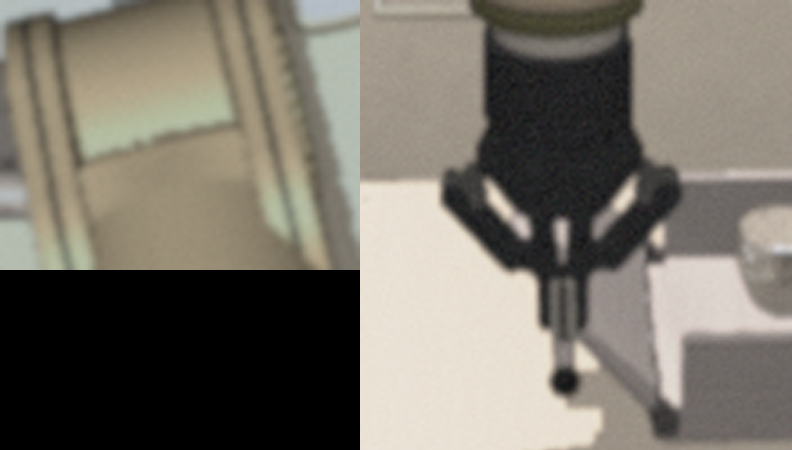

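Run:
```python
from h import *
c=load('s1');W=cloud(c)
for v in range(208,252,3): print(v,[(u,)+tuple(np.round(W[v,u],3)) for u in (306,311,314,316,318,321,325)])
```

```text
208 [(306, np.float64(0.46), np.float64(0.017), np.float64(0.154)), (311, np.float64(0.47), np.float64(0.005), np.float64(0.161)), (314, np.float64(0.475), np.float64(0.029), np.float64(0.147)), (316, np.float64(0.477), np.float64(0.133), np.float64(0.088)), (318, np.float64(0.483), np.float64(0.006), np.float64(0.16)), (321, np.float64(0.489), np.float64(0.007), np.float64(0.16)), (325, np.float64(0.496), np.float64(0.022), np.float64(0.151))]
211 [(306, np.float64(0.46), np.float64(0.013), np.float64(0.15)), (311, np.float64(0.47), np.float64(0.005), np.float64(0.154)), (314, np.float64(0.475), np.float64(0.013), np.float64(0.15)), (316, np.float64(0.477), np.float64(0.122), np.float64(0.088)), (318, np.float64(0.483), np.float64(0.008), np.float64(0.153)), (321, np.float64(0.488), np.float64(0.007), np.float64(0.153)), (325, np.float64(0.496), np.float64(0.012), np.float64(0.15))]
214 [(306, np.float64(0.46), np.float64(0.012), np.float64(0.144)), (311, np.float64(0.47), np.float64(0.009), np.float64(0.146)), (314, np.float64(0.475), np.float64(0.005), np.float64(0.148)), (316, np
[... 4978 characters left out ...]
64(0.479), np.float64(-0.016), np.float64(0.089)), (318, np.float64(0.482), np.float64(-0.015), np.float64(0.088)), (321, np.float64(0.486), np.float64(0.121), np.float64(-0.001)), (325, np.float64(0.495), np.float64(0.114), np.float64(0.003))]
250 [(306, np.float64(0.454), np.float64(0.114), np.float64(-0.005)), (311, np.float64(0.465), np.float64(0.109), np.float64(-0.001)), (314, np.float64(0.471), np.float64(0.107), np.float64(0.0)), (316, np.float64(0.478), np.float64(-0.013), np.float64(0.08)), (318, np.float64(0.482), np.float64(-0.007), np.float64(0.076)), (321, np.float64(0.486), np.float64(0.109), np.float64(-0.001)), (325, np.float64(0.495), np.float64(0.112), np.float64(-0.003))]
```

The side view shows the shut fingers ending at about crop row 325, just above the bar. Depth puts the tips at z ≈ 0.107, while the reported TCP height implies 0.070. The real tips are therefore about 36 mm higher than reported, and I closed above the bar. I'll reopen, go down by that amount and grip again.

move_arm --plan '[{"delta_pos": [0,0,0],"turn": [0,0,0],"fingers": 0.4},{"delta_pos": [0,0,0],"turn": [0,0,0],"fingers": 0.4},{"delta_pos": [0,0,0],"turn": [0,0,0],"fingers": 0.4},{"delta_pos": [0,0,0.018],"turn": [0,0,0],"fingers": 0.4},{"delta_pos": [0,0,0.036],"turn": [0,0,0],"fingers": 0.4},{"delta_pos": [0,0,0.036],"turn": [0,0,0],"fingers": 1},{"delta_pos": [0,0,0.036],"turn": [0,0,0],"fingers": 1},{"delta_pos": [0,0,0.036],"turn": [0,0,0],"fingers": 1},{"delta_pos": [0,0,0.036],"turn": [0,0,0],"fingers": 1}]' --force 25

```text
clock: 3.7
position: [0.4774, 0.0198, 0.0444]
ee_rot: [0.699, 0.715, 0.0, 0.0]
ft_force: [4.0, 1.8, -7.5]
grip_width: 0.129
grasp_force: 24.4
```

```bash
python3 -c "
from h import *
to()
c=camera('side');W=cloud(c)
for v in range(226,256,3): print(v,[tuple(np.round(W[v,u],3)) for u in (308,311,316,321,324)])
"
```

```text
clk 3.70 p [0.4774 0.0198 0.0444] F [ 4.   1.8 -7.5] w 0.129 g 24.4 yaw 0.0221 tilt [0.0009 0.0002]
226 [(np.float64(0.464), np.float64(0.006), np.float64(0.122)), (np.float64(0.469), np.float64(0.003), np.float64(0.124)), (np.float64(0.478), np.float64(0.055), np.float64(0.092)), (np.float64(0.488), np.float64(0.006), np.float64(0.122)), (np.float64(0.494), np.float64(0.005), np.float64(0.122))]
229 [(np.float64(0.463), np.float64(0.008), np.float64(0.114)), (np.float64(0.469), np.float64(0.007), np.float64(0.114)), (np.float64(0.478), np.float64(0.048), np.float64(0.089)), (np.float64(0.488), np.float64(0.009), np.float64(0.113)), (np.float64(0.494), np.float64(0.01), np.float64(0.112))]
232 [(np.float64(0.463), np.float64(0.005), np.float64(0.109)), (np.float64(0.469), np.float64(0.008), np.float64(0.107)), (np.float64(0.478), np.float64(0.036), np.float64(0.09)), (np.float64(0.488), np.float64(0.007), np.float64(0.108)), (np.float64(0.494), np.float64(0.008), np.float64(0.107))]
235 [(np.float64(0.463), np.float64(0.011), np.float64(0.099)), (np.float64(0.469), np.float64(0.012),
[... 1294 characters left out ...]
, np.float64(0.009), np.float64(0.073)), (np.float64(0.493), np.float64(0.013), np.float64(0.069))]
250 [(np.float64(0.458), np.float64(0.11), np.float64(-0.002)), (np.float64(0.468), np.float64(0.009), np.float64(0.066)), (np.float64(0.478), np.float64(-0.012), np.float64(0.079)), (np.float64(0.488), np.float64(0.006), np.float64(0.067)), (np.float64(0.493), np.float64(0.108), np.float64(-0.001))]
253 [(np.float64(0.459), np.float64(0.093), np.float64(0.002)), (np.float64(0.465), np.float64(0.096), np.float64(-0.0)), (np.float64(0.476), np.float64(0.097), np.float64(-0.001)), (np.float64(0.486), np.float64(0.096), np.float64(-0.0)), (np.float64(0.493), np.float64(0.094), np.float64(0.001))]
```

The bar is gripped: width 0.129 is about 11 mm, at 24 N. Now I'll swing the flap up along its arc.

move_arm --plan '[{"delta_pos": [0,0.0075,-0.0055],"turn": [0,0,0],"fingers": 1},{"delta_pos": [0,0.0156,-0.0102],"turn": [0,0,0],"fingers": 1},{"delta_pos": [0,0.0242,-0.014],"turn": [0,0,0],"fingers": 1},{"delta_pos": [0,0.0331,-0.0168],"turn": [0,0,0],"fingers": 1},{"delta_pos": [0,0.0422,-0.0186],"turn": [0,0,0],"fingers": 1},{"delta_pos": [0,0.0516,-0.0194],"turn": [0,0,0],"fingers": 1},{"delta_pos": [0,0.0541,-0.0194],"turn": [0,0,0],"fingers": 1},{"delta_pos": [0,0.057,-0.0194],"turn": [0,0,0],"fingers": 1},{"delta_pos": [0,0.057,-0.0194],"turn": [0,0,0],"fingers": 1}]' --force 25

```text
clock: 4.88
position: [0.5317, 0.0208, 0.0645]
ee_rot: [0.699, 0.715, -0.003, -0.002]
ft_force: [-19.6, -0.1, 16.3]
grip_width: 0.129
grasp_force: 27.0
```

Run:
```python
from h import *
to()
c=camera('side');W=cloud(c).reshape(-1,3)
p=W[(W[:,0]>.48)&(W[:,0]<.56)&(W[:,2]>.105)&(W[:,1]>.08)&(W[:,1]<.24)];print(len(p),p.min(0),p.max(0),np.percentile(p[:,2],95))
p=W[(W[:,0]>.48)&(W[:,0]<.56)&(W[:,2]>.04)&(W[:,2]<.1)&(W[:,1]>.055)&(W[:,1]<.25)]
if len(p)>20: A=np.c_[p[:,1:],np.ones(len(p))];print(len(p),np.linalg.lstsq(A,p[:,0],rcond=None)[0],p.mean(0))
```

```text
clk 4.88 p [0.5317 0.0208 0.0645] F [-19.6  -0.1  16.3] w 0.129 g 27.0 yaw 0.0222 tilt [-0.0061 -0.0018]
10 [0.52974041 0.08203231 0.10514973] [0.53401923 0.09509665 0.10897079] 0.10884291964060216
95 [-0.54556873  0.49852208  0.55402124] [0.54833211 0.05816265 0.0522396 ]
```

The arm stopped 3 mm short of the target with about 20 N against the stop after 54 mm of travel, so the flap is shut. I'll release, lift and go above the cover.

move_arm --plan '[{"delta_pos": [0,-0.002,0],"turn": [0,0,0],"fingers": 0.35},{"delta_pos": [0,-0.002,0],"turn": [0,0,0],"fingers": 0.35},{"delta_pos": [0,-0.002,0],"turn": [0,0,0],"fingers": 0.35},{"delta_pos": [0,-0.002,-0.04],"turn": [0,0,0],"fingers": 0.35},{"delta_pos": [0,-0.002,-0.1],"turn": [0,0,0],"fingers": 0.35},{"delta_pos": [0,-0.002,-0.1],"turn": [0,0,0],"fingers": 0.5}]' --force 25

```text
clock: 5.68
position: [0.5349, 0.0213, 0.1684]
ee_rot: [0.699, 0.715, 0.003, 0.003]
ft_force: [-0.4, 0.5, 0.3]
grip_width: 0.501
grasp_force: 0.0
```

```bash
python3 -c "
from h import *
to((.441,-.2395,.10,.335),(.441,-.2395,.03,.335))"
```

```text
clk 5.67 p [0.5349 0.0213 0.1684] F [-0.4  0.5  0.3] w 0.501 g 0.0 yaw 0.0219 tilt [ 0.0079 -0.0006]
(0.441, -0.2395, 0.1, 0.335) d [-0.2586, -0.1002, 0.0678] t [0.0077, 0.002, -0.3131]
(0.441, -0.2395, 0.03, 0.335) d [-0.2585, -0.1007, 0.1378] t [0.0077, 0.002, -0.3131]
```

To row units: -0.313 rad / 2 = -0.1565.

move_arm --plan '[{"delta_pos": [-0.06,-0.02,0],"turn": [0,0,-0.035],"fingers": 0.5},{"delta_pos": [-0.12,-0.045,0.02],"turn": [0,0,-0.07],"fingers": 0.5},{"delta_pos": [-0.18,-0.07,0.04],"turn": [0,0,-0.11],"fingers": 0.5},{"delta_pos": [-0.235,-0.09,0.06],"turn": [0,0,-0.15],"fingers": 0.5},{"delta_pos": [-0.2586,-0.098,0.0678],"turn": [0,0,-0.1565],"fingers": 0.5},{"delta_pos": [-0.2586,-0.098,0.0678],"turn": [0,0,-0.1565],"fingers": 0.5},{"delta_pos": [-0.2586,-0.098,0.0678],"turn": [0,0,-0.1565],"fingers": 0.5},{"delta_pos": [-0.2586,-0.098,0.0678],"turn": [0,0,-0.1565],"fingers": 0.5}]'

```text
clock: 6.68
position: [0.4405, -0.2387, 0.0962]
ee_rot: [0.578, 0.816, 0.0, 0.0]
ft_force: [0.7, 0.1, -0.5]
grip_width: 0.501
grasp_force: 0.0
```

Run:
```python
from h import *
to((.441,-.2395,.03,.335),(.441,-.2395,0,.335))
c=snap('side','s2');W=cloud(c)
b=cv2.resize(c['color'][250:420,210:360,::-1],None,fx=3.5,fy=3.5,interpolation=cv2.INTER_CUBIC);cv2.imwrite('pics/s2c.png',b)
p=W[(W[...,0]>.36)&(W[...,0]<.52)&(W[...,1]<-.2)&(W[...,1]>-.3)];
q=p[(p[:,2]>.036)&(p[:,2]<.06)];print('rib',len(q),q.mean(0),cv2.minAreaRect(q[:,:2].astype(np.float32)))
q=p[(p[:,2]>.065)];print('low fingers',[ (k,q[q[:,0]<.441][:,2].min() if k else q[q[:,0]>.441][:,2].min()) for k in(0,1)])
# flap tubes when shut
t=snap('top','t2');W=cloud(t)
p=W[(W[...,2]>.125)&(W[...,2]<.155)&(W[...,0]>.49)&(W[...,0]<.57)&(W[...,1]>.05)&(W[...,1]<.3)]
for s,m in(('L',p[:,1]>.156),('R',p[:,1]<.156)):
    q=p[m];print(s,len(q),q.mean(0),q.min(0),q.max(0),np.percentile(q[:,2],90))
```

```text
clk 6.67 p [ 0.4405 -0.2387  0.0962] F [ 0.7  0.1 -0.5] w 0.501 g 0.0 yaw 0.3370 tilt [ 0.0006 -0.0001]
(0.441, -0.2395, 0.03, 0.335) d [-0.0009, 0.0002, 0.0662] t [0.0005, 0.0003, 0.002]
(0.441, -0.2395, 0, 0.335) d [-0.0009, 0.0001, 0.0962] t [0.0005, 0.0003, 0.002]
rib 248 [ 0.44211312 -0.24350274  0.04306016] ((0.4413601756095886, -0.2389538586139679), (0.012721878476440907, 0.06596681475639343), 18.98206329345703)
low fingers [(0, np.float64(0.11649442147995295)), (1, np.float64(0.11675428427118358))]
L 335 [0.5262848  0.21433959 0.13900075] [0.51407837 0.17945731 0.12514421] [0.53991531 0.26788034 0.14987349] 0.14484317899711574
R 224 [0.5288417  0.11123539 0.14086292] [0.51647132 0.09248069 0.12687037] [0.54268904 0.13140315 0.14938402] 0.14598366065728868
```

View pics/s2c.png

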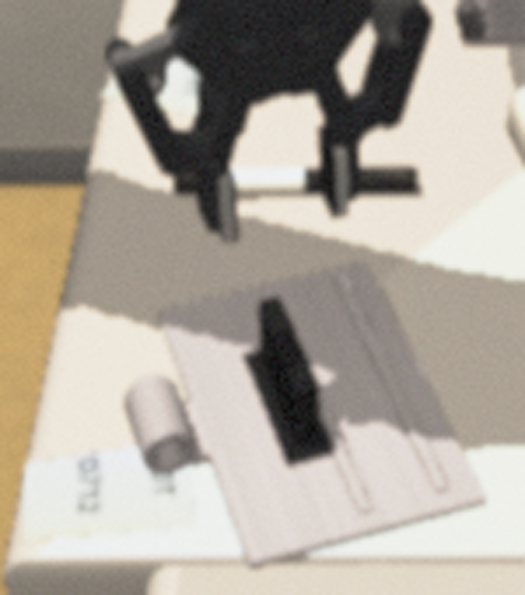

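The cover hasn't moved: the rib is centred at (0.441, -0.239) with the fingers above and straddling it. The tips read z ≈ 0.1165 at reported 0.096, a steady +20 mm. I'll descend and grip.

move_arm --plan '[{"delta_pos": [0,0,0.045],"turn": [0,0,0],"fingers": 0.5},{"delta_pos": [0,0,0.08],"turn": [0,0,0],"fingers": 0.5},{"delta_pos": [0,0,0.096],"turn": [0,0,0],"fingers": 0.5},{"delta_pos": [0,0,0.096],"turn": [0,0,0],"fingers": 0.5},{"delta_pos": [0,0,0.096],"turn": [0,0,0],"fingers": 1},{"delta_pos": [0,0,0.096],"turn": [0,0,0],"fingers": 1},{"delta_pos": [0,0,0.096],"turn": [0,0,0],"fingers": 1},{"delta_pos": [0,0,0.096],"turn": [0,0,0],"fingers": 1},{"delta_pos": [0,0,0.096],"turn": [0,0,0],"fingers": 1}]' --force 60

```text
clock: 7.9
position: [0.441, -0.2404, 0.0014]
ee_rot: [0.579, 0.815, -0.0, 0.001]
ft_force: [-0.8, 1.7, 7.1]
grip_width: 0.128
grasp_force: 59.5
```

```bash
python3 -c "
from h import *
to()"
```

```text
clk 7.90 p [ 0.441  -0.2404  0.0014] F [-0.8  1.7  7.1] w 0.128 g 59.5 yaw 0.3349 tilt [ 0.0023 -0.0016]
```

move_arm --plan '[{"delta_pos": [0,0,-0.02],"turn": [0,0,0],"fingers": 1},{"delta_pos": [0,0,-0.06],"turn": [0,0,0],"fingers": 1},{"delta_pos": [0,0,-0.12],"turn": [0,0,0],"fingers": 1},{"delta_pos": [0,0,-0.18],"turn": [0,0,0],"fingers": 1},{"delta_pos": [0,0,-0.2],"turn": [0,0,0],"fingers": 1},{"delta_pos": [0,0,-0.2],"turn": [0,0,0],"fingers": 1}]' --force 60

```text
clock: 8.65
position: [0.4405, -0.2402, 0.2016]
ee_rot: [0.579, 0.815, -0.0, 0.002]
ft_force: [0.5, -0.6, -3.7]
grip_width: 0.128
grasp_force: 59.0
```

```bash
python3 -c "
from h import *
to((.590,.157,.20,.022))"
```

```text
clk 8.65 p [ 0.4405 -0.2402  0.2016] F [ 0.5 -0.6 -3.7] w 0.128 g 59.0 yaw 0.3349 tilt [ 0.0026 -0.0024]
(0.59, 0.157, 0.2, 0.022) d [0.326, 0.2718, 0.001] t [0.0021, 0.0029, 0.3129]
```

To row units: 0.002 rad / 2 = 0.001.

move_arm --plan '[{"delta_pos": [0.04,0.03,0],"turn": [0,0,0.025],"fingers": 1},{"delta_pos": [0.08,0.065,0],"turn": [0,0,0.05],"fingers": 1},{"delta_pos": [0.125,0.104,0],"turn": [0,0,0.075],"fingers": 1},{"delta_pos": [0.17,0.142,0],"turn": [0,0,0.1],"fingers": 1},{"delta_pos": [0.215,0.179,0],"turn": [0,0,0.125],"fingers": 1},{"delta_pos": [0.26,0.217,0],"turn": [0,0,0.145],"fingers": 1},{"delta_pos": [0.3,0.25,0],"turn": [0,0,0.1565],"fingers": 1},{"delta_pos": [0.326,0.272,0],"turn": [0.001,0.0015,0.1565],"fingers": 1},{"delta_pos": [0.326,0.272,0],"turn": [0.001,0.0015,0.1565],"fingers": 1},{"delta_pos": [0.326,0.272,0],"turn": [0.001,0.0015,0.1565],"fingers": 1},{"delta_pos": [0.326,0.272,0],"turn": [0.001,0.0015,0.1565],"fingers": 1}]'

```text
clock: 10.02
position: [0.5894, 0.156, 0.1993]
ee_rot: [0.7, 0.714, -0.001, -0.002]
ft_force: [-0.1, -0.2, -3.0]
grip_width: 0.128
grasp_force: 59.1
```

Run:
```python
from h import *
to((.590,.157,.20,.022))
t=snap('top','t3');s=snap('side','s3')
a=cv2.resize(t['color'][135:250,155:305,::-1],(600,460),interpolation=cv2.INTER_CUBIC)
cv2.imwrite('pics/t3c.png',a)
b=cv2.resize(s['color'][120:260,280:440,::-1],(640,560),interpolation=cv2.INTER_CUBIC);cv2.imwrite('pics/s3c.png',b)
```

```text
clk 10.03 p [0.5894 0.156  0.1993] F [-0.1 -0.2 -3. ] w 0.128 g 59.1 yaw 0.0204 tilt [-0.0031  0.0016]
(0.59, 0.157, 0.2, 0.022) d [0.001, 0.0007, -0.0007] t [-0.0031, -0.0016, -0.0016]
```

View pics/t3c.png

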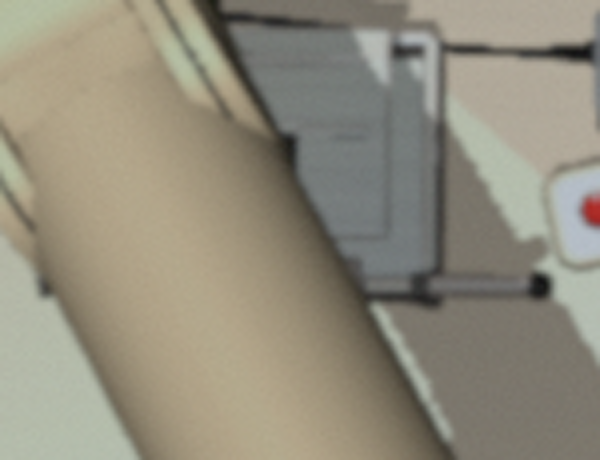

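View pics/s3c.png

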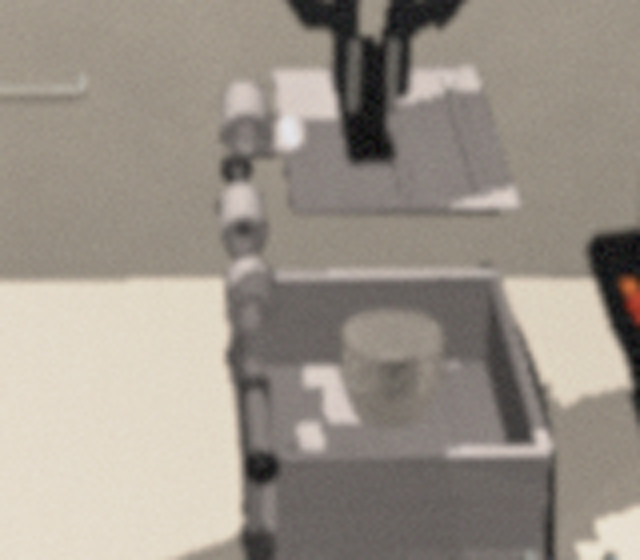

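Top view: the arm hides the knuckles. Side view: cover level above the holder, its knuckle at crop (243,110) over the right tube at (243,210). I'll fit the cylinders from side depth.

```bash
cat >> h.py <<'E'
from scipy.optimize import least_squares
YAW=.022
def cyl(W,x,y,z):
    m=(abs(W[...,0]-x)<.02)&(abs(W[...,1]-y)<.026)&(abs(W[...,2]-z)<.018)
    p=W[m]; h=p@np.array([np.cos(YAW),np.sin(YAW),0])
    f=lambda q:np.hypot(h-q[0],p[:,2]-q[1])-.013
    r=least_squares(f,[np.median(h),z],loss='soft_l1',f_scale=.002)
    k=abs(r.fun)<.004; yy=p[k]@np.array([-np.sin(YAW),np.cos(YAW),0])
    return 'n %d hx %.4f z %.4f rms %.4f hy %.4f..%.4f'%(len(p),*r.x,np.std(f(r.x)[k]),*np.percentile(yy,[2,98]))
def plate(W,z,x=(.6,.67),y=(.08,.25)):
    p=W[(W[...,0]>x[0])&(W[...,0]<x[1])&(W[...,1]>y[0])&(W[...,1]<y[1])&(abs(W[...,2]-z)<.012)]
    s=np.linalg.lstsq(np.c_[p[:,0]-.6,p[:,1]-.157,np.ones(len(p))],p[:,2],rcond=None)[0];return len(p),s.round(4)
E
python3 - <<'E'
from h import *
W=cloud(load('s3'))
print('knuckle',cyl(W,.528,.156,.213));print('R',cyl(W,.528,.112,.133));print('L',cyl(W,.528,.2,.133))
print('plate',plate(W,.205))
p=W[(abs(W[...,0]-.59)<.03)&(abs(W[...,1]-.157)<.06)&(W[...,2]>.21)&(W[...,2]<.245)];c=0
k=(p[:,2]>.225);print('rib/finger',p[k].min(0),p[k].max(0),len(p))
print('axis pred hx %.4f hy %.4f'%(.5278*np.cos(YAW)+.1558*np.sin(YAW),-.5278*np.sin(YAW)+.1558*np.cos(YAW)))
W=cloud(load('top0'));W=cloud(load('t2'));print('top R',cyl(W,.528,.112,.133),'\ntop L',cyl(W,.528,.2,.133))
E
```

```text
knuckle n 250 hx 0.5334 z 0.2106 rms 0.0017 hy 0.1220..0.1613
R n 231 hx 0.5325 z 0.1325 rms 0.0013 hy 0.0779..0.1179
L n 193 hx 0.5324 z 0.1320 rms 0.0012 hy 0.1673..0.2072
plate (827, array([-0.0169,  0.0012,  0.2027]))
rib/finger [0.57147687 0.12005045 0.22502001] [0.60961295 0.18930519 0.24499565] 313
axis pred hx 0.5311 hy 0.1442
top R n 226 hx 0.5314 z 0.1318 rms 0.0015 hy 0.0814..0.1190 
top L n 241 hx 0.5314 z 0.1310 rms 0.0017 hy 0.1689..0.2083
```

Fitted offsets of the knuckle to the flap axis: 1 mm back in x, 1 mm left in y, and 78.3 mm down. Lowering in gentle steps.

move_arm --plan '[{"delta_pos": [0.001,-0.001,0.015],"turn": [0,0,0],"fingers": 1},{"delta_pos": [0.001,-0.001,0.03],"turn": [0,0,0],"fingers": 1},{"delta_pos": [0.001,-0.001,0.04],"turn": [0,0,0],"fingers": 1},{"delta_pos": [0.001,-0.001,0.05],"turn": [0,0,0],"fingers": 1},{"delta_pos": [0.001,-0.001,0.058],"turn": [0,0,0],"fingers": 1},{"delta_pos": [0.001,-0.001,0.065],"turn": [0,0,0],"fingers": 1},{"delta_pos": [0.001,-0.001,0.071],"turn": [0,0,0],"fingers": 1},{"delta_pos": [0.001,-0.001,0.075],"turn": [0,0,0],"fingers": 1},{"delta_pos": [0.001,-0.001,0.078],"turn": [0,0,0],"fingers": 1},{"delta_pos": [0.001,-0.001,0.078],"turn": [0,0,0],"fingers": 1},{"delta_pos": [0.001,-0.001,0.078],"turn": [0,0,0],"fingers": 1}]'

```text
clock: 11.5
position: [0.5884, 0.1587, 0.1221]
ee_rot: [0.699, 0.715, 0.0, -0.002]
ft_force: [0.3, 0.2, -2.4]
grip_width: 0.126
grasp_force: 59.1
```

Run:
```python
from h import *
to()
for i in range(3):
    s=snap('side','s4');W=cloud(s)
    print('K',cyl(W,.528,.156,.133));print('R',cyl(W,.528,.112,.133));print('L',cyl(W,.528,.2,.133));print('plate',plate(W,.125))
b=cv2.resize(s['color'][120:260,280:440,::-1],(640,560),interpolation=cv2.INTER_CUBIC);cv2.imwrite('pics/s4c.png',b)
to()
```

```text
clk 11.50 p [0.5884 0.1587 0.1221] F [ 0.3  0.2 -2.4] w 0.126 g 59.1 yaw 0.0220 tilt [-0.0021  0.0026]
K n 169 hx 0.5322 z 0.1317 rms 0.0016 hy 0.1214..0.1692
R n 252 hx 0.5333 z 0.1322 rms 0.0013 hy 0.0788..0.1256
L n 129 hx 0.5336 z 0.1311 rms 0.0014 hy 0.1636..0.2090
plate (857, array([-0.0108,  0.0008,  0.1251]))
K n 172 hx 0.5322 z 0.1316 rms 0.0015 hy 0.1206..0.1699
R n 251 hx 0.5333 z 0.1322 rms 0.0014 hy 0.0792..0.1260
L n 125 hx 0.5336 z 0.1312 rms 0.0012 hy 0.1647..0.2079
plate (864, array([-0.007 ,  0.0015,  0.1249]))
K n 167 hx 0.5322 z 0.1319 rms 0.0016 hy 0.1209..0.1686
R n 252 hx 0.5330 z 0.1325 rms 0.0014 hy 0.0789..0.1260
L n 130 hx 0.5336 z 0.1311 rms 0.0014 hy 0.1637..0.2087
plate (865, array([-0.0072,  0.002 ,  0.1249]))
clk 11.65 p [0.5884 0.1587 0.1221] F [ 0.5 -0.3 -2.4] w 0.125 g 59.1 yaw 0.0220 tilt [-0.0021  0.0026]
```

View pics/s4c.png

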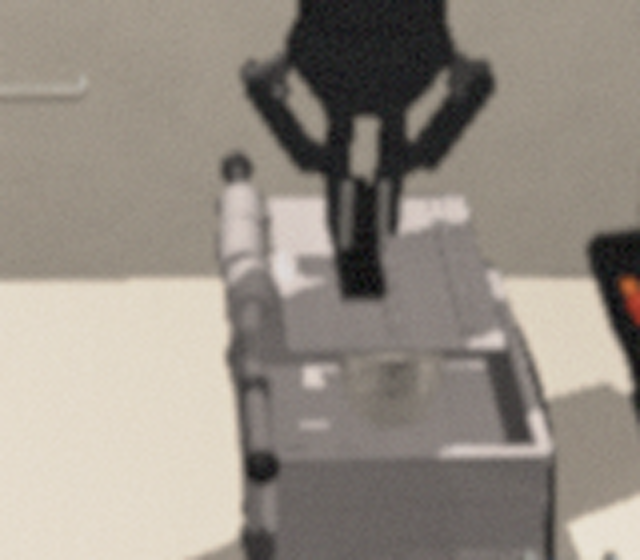

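Side view: the knuckle sits between the two tubes, forming one continuous cylinder at crop x ≈ 245, rows 190-300, with the cover level. The fits agree within about 1 mm. I'll nudge it for centring and let it settle.

move_arm --plan '[{"delta_pos": [-0.0015,0.0006,0],"turn": [0,0,0],"fingers": 1},{"delta_pos": [-0.0015,0.0006,0],"turn": [0,0,0],"fingers": 1},{"delta_pos": [-0.0015,0.0006,0],"turn": [0,0,0],"fingers": 1},{"delta_pos": [-0.0015,0.0006,0],"turn": [0,0,0],"fingers": 1},{"delta_pos": [-0.0015,0.0006,0],"turn": [0,0,0],"fingers": 1},{"delta_pos": [-0.0015,0.0006,0],"turn": [0,0,0],"fingers": 1}]'

```text
clock: 12.4
position: [0.5889, 0.1571, 0.1219]
ee_rot: [0.699, 0.715, 0.0, -0.002]
ft_force: [-0.9, 0.2, -3.1]
grip_width: 0.128
grasp_force: 59.1
```

```bash
sed -i 's/<.026/<.014/' h.py
python3 - <<'E'
from h import *
to()
W=np.nanmean([cloud(camera('side')) for _ in range(3)],0)
print('K',cyl(W,.528,.156,.133));print('R',cyl(W,.528,.108,.133));print('L',cyl(W,.528,.204,.133));print('plate',plate(W,.125))
W=cloud(load('s3'));print('before: R',cyl(W,.528,.108,.133));print('L',cyl(W,.528,.204,.133))
# edge gaps: depth holes along tube crest
E
```

```text
clk 12.40 p [0.5889 0.1571 0.1219] F [-0.9  0.2 -3.1] w 0.128 g 59.1 yaw 0.0220 tilt [-0.0024  0.0025]
K n 86 hx 0.5322 z 0.1322 rms 0.0010 hy 0.1316..0.1572
R n 150 hx 0.5328 z 0.1326 rms 0.0009 hy 0.0824..0.1095
L n 73 hx 0.5337 z 0.1313 rms 0.0007 hy 0.1792..0.2055
plate (852, array([-0.0125,  0.0015,  0.1249]))
before: R n 140 hx 0.5330 z 0.1330 rms 0.0013 hy 0.0828..0.1097
L n 74 hx 0.5325 z 0.1319 rms 0.0008 hy 0.1791..0.2050
```

The fits now agree to within 1 mm on every axis, and the wrist force shows only the cover's weight. Handing in.

```bash
python3 -c "
from h import *
print(hand_in())"
```

```text
the job is handed in; nothing more can be done
None
```

The flap is shut and the cover's knuckle is held level between the flap's two knuckles, bores aligned to within about 1 mm by camera fit; I handed the job in at about 12.5 s, and the hand-in returned no verdict.

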